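# Set up the condiment tray on the tasting counter

## Robot

A 7-joint arm with a two-finger parallel gripper is mounted at the origin on the work surface. World frame = base frame: x ahead of the robot, y to its left, z up, the work surface at z = 0. Lengths are in m, angles in degrees, forces in N, time in s.
With the tool pointing down it reaches from about 0.35 to 0.9 m from the base axis. Payload 19.9 kg.
Tool frame: the origin (TCP) lies midway between the tips of the shut fingers; the grasp point (between the pads) lies 19 mm behind it (ctrl.tcp_to_grasp is the y of the grasp point in the tool frame, in m); y points along the fingers, x is the direction in which the jaws open and shut, and the axes are right-handed (so a half turn about y gives the same grasp; the last joint's range is limited). The gripper opens to 94 mm and grips with 3 to 60 N. Pads are 16 mm wide; open, the fingers measure 119 mm over their backs; the gripper's body (75 mm by 177 mm) begins 78 mm behind the grasp point.
Start: joints at [61.278, 23.915, -0.59, 92.452, 0.269, 63.638, -3.037], TCP at [0.277, -0.56, 0.205] pointing down, gripper open.
Joint ranges: [-161.28, 161.28], [-22.2, 115.67], [-73.04, 71.86], [3.21, 147.25], [-68.34, 248.33], [10.77, 114.83], [-161.83, 161.83]. Speed limits (degrees/s): [108.29, 108.29, 136.94, 136.94, 172.46, 172.46, 172.46].

## Interface

Orientations are given as [roll, pitch, yaw] about the fixed x, y, z axes, in that order (R = Rz(yaw) Ry(pitch) Rx(roll)).
In Python, from workcell import ctrl, snapshot, get_calibration, job gives the robot as it stands.
- The arm moves only by the tool play_rows, never from a script. Its argument "commands" is one flat list of numbers, 7 for each row, row after row: the shift along the tool's x, y, z in mm, then the turn, a rotation vector about the tool's x, y, z in rad, then the opening in per cent of the stroke, from 0 (shut) to 100 (fully open). In form: [dx, dy, dz, rx, ry, rz, claw, dx, dy, dz, rx, ry, rz, claw, ...]. A call has 1 to 12 rows; each row shifts and turns the commanded pose from where the row before left it, along the tool's axes as they then stand; what a row does not reach is not made up. A row lasts 1/10 s, in which the tool goes at most 50 mm and 8.59 degrees, less where a joint would pass 70% of its speed; a pose out of reach is approached as far as the arm can. A call is refused whole if a number of a shift passes 50 or a number of a turn 0.15, either way. A call with a gripper value outside its range is refused whole. The fingers move at their own pace and stop on an object; "squeeze" is the grip in N (left out, the last holds). Time passes only in rows, so rows that do not move let the fingers close. It gives the time, the measured TCP pose, the force and the opening at its end, in the units of the state.
- ctrl.get_obs(): the state, without advancing time (a new reading comes with each control period).
- snapshot(name): name is "side" or "top"; returns the picture (480x640x3 uint8, red, green, blue); there is no depth.
- get_calibration(name): a dict with "fx", "fy", "cx", "cy" (pixels), "k1" (the pictures are not rectified: a ray, as slopes to the right and down, at radius r is drawn at 1 + k1 r^2 times it, then the intrinsics apply), "pose" (4x4, takes a point from camera to world coordinates). Camera axes: x right, y up, looking along -z (the intrinsics and any distortion apply to the point x, -y, -z); pixel columns grow to the right and rows downward; lengths in m; the calibration is good to about 2 mm. A picture is of the moment at which its call begins. get_calibration takes no time and is no camera call.
- job.close_job(): hands the job in, once; it reports no verdict.
The state is a dict: "clock": time; "joints": joint angles; "joint_velocities": joint speeds; "joint_efforts": joint torques, N m; "tcp_pos": TCP position; "eef_rot": TCP orientation; "wrist_force": force on the tool from outside, world axes, zero at the start; "moment": the same for the moment, N m; "grip_width": finger opening in m.
Only numpy, scipy, OpenCV 4.12 (cv2) and the standard library are available. Lean on these libraries where they do the work, as an engineer would, in place of code of your own. Each camera call takes 0.05 s, during which the arm holds its last target. There are 200 camera calls.

## Task

Load the light plywood tray for the tasting: stand the two dark red-brown pepper mills upright in its two compartments with red-brown floors and the two yellow-lidded mustard jars upright in its two compartments with yellow floors, one in each. The tray overhangs a narrow stand at both ends, so load it evenly, one end and then the other, and never let it tip or slide. Leave the pale wooden mill, the jars with red and white lids, the little bowl and the herb pot where they stand.

Things in the scene. Friction and masses are not known exactly. Their poses are not given: they have to be found in the camera images.
- tray: Loose 250 g plywood tray (mm): 240 (x) x 160 (y) x 25 high, walls and floor 4; origin: centre of underside. Lies centred on a fixed glowing stand 84 (x) x 140 x 30 high. Four 74 x 74 bays, 2 per end, centres (x,y): red-brown (79,39), (-79,-39); yellow (79,-39), (-79,39); empty bay between the ends. One mill or jar at an end does not tip it; two at one end with none at the other do.
- mill_a_mid (a point): Dark red-brown wooden pepper mill, one of two alike (either may take either red-brown compartment): 42 mm in diameter, 115 mm tall, straight round body from the foot to 78 mm up, then a thin steel ring, a head of the same width and a small steel knob on top; stands upright; about 160 g. The point is on its axis, half-way up (57.5 mm above its foot); z is up along its axis.
- mill_b_mid (a point): The other dark red-brown wooden pepper mill, the same in every way: 42 mm in diameter, 115 mm tall, straight round body from the foot to 78 mm up, then a thin steel ring, a head of the same width and a small steel knob on top; stands upright; about 160 g. The point is on its axis, half-way up (57.5 mm above its foot); z is up along its axis.
- mustard_a_mid (a point): Mustard jar with a yellow lid, one of two alike (either may take either yellow compartment): 48 mm in diameter, 82 mm tall (body 60 mm, lid 18 mm and nearly as wide); stands upright; about 180 g. The point is on its axis, half-way up (41 mm above its foot); z is up along its axis.
- mustard_b_mid (a point): The other mustard jar with a yellow lid, the same in every way: 48 mm in diameter, 82 mm tall (body 60 mm, lid 18 mm and nearly as wide); stands upright; about 180 g. The point is on its axis, half-way up (41 mm above its foot); z is up along its axis.
- salt_mill_mid (a point): Pale wooden salt mill, to be left alone, of the pepper mills' shape: 42 mm in diameter, 115 mm tall, straight round body from the foot to 78 mm up, then a thin steel ring, a head of the same width and a small steel knob on top; stands upright; about 160 g. The point is on its axis, half-way up (57.5 mm above its foot); z is up along its axis.
- red_jar_mid (a point): Jar with a red lid, to be left alone, of the mustard jars' shape: 48 mm in diameter, 82 mm tall (body 60 mm, lid 18 mm and nearly as wide); stands upright; about 180 g. The point is on its axis, half-way up (41 mm above its foot); z is up along its axis.
- white_jar_mid (a point): Jar with a white lid, to be left alone, of the mustard jars' shape: 48 mm in diameter, 82 mm tall (body 60 mm, lid 18 mm and nearly as wide); stands upright; about 180 g. The point is on its axis, half-way up (41 mm above its foot); z is up along its axis.
- ramekin_mid (a point): Small white ceramic bowl, 68 mm across, 38 mm tall, to be left alone. The point is on its axis, half-way up.
- herb_pot_mid (a point): Small terracotta pot with a green herb, 60 mm across; the pot is 55 mm tall and the leaves reach 110 mm. To be left alone. The point is on the pot's axis, half-way up the pot (27.5 mm above the counter).

How it is judged:
By the outcome, as a careful person would: the job done as asked, in the order asked, and still so for the second after the job is handed in, with the robot touching nothing.
It also fails if it takes over 112 s, if anything falls off the work surface, if the arm or the gripper's body presses on something with over 40 N, if the wrist force passes 120 N, or if a joint passes its speed limit or range.

## Working session

There is one attempt and no reset: what is moved stays moved. The work goes in short steps, Python scripts to look and compute and a tool call to move; the robot and the scene stay as the last step left them, time stands still between calls to the robot, and variables do not carry over. Pictures are saved under pics/ and viewed, about 12 in all and at most 16, crops included, and the job is handed in when it is done.

Besides the shell and the picture viewer there is one more tool, called after "Emit:" as name(argument=value, ...) on one line, values as JSON. play_rows: Moves the arm, as the interface text tells. Its arguments: {"type":"object","properties":{"commands":{"type":"array"},"squeeze":{"type":"number"}},"required":["commands"]}

```bash
ls; mkdir -p pics; python3 - <<'E'
from workcell import ctrl, snapshot, get_calibration, job
import cv2
o=ctrl.get_obs()
print({k:o[k] for k in('clock','tcp_pos','eef_rot','wrist_force','grip_width')},ctrl.tcp_to_grasp)
for n in('side','top'):
    cv2.imwrite(f'pics/{n}0.png',snapshot(n)[:,:,::-1]); print(n,get_calibration(n))
E
```

```text
pics
{'clock': 0.0, 'tcp_pos': array([ 0.27717677, -0.55976001,  0.20483495]), 'eef_rot': array([-9.00043492e+01,  6.97024810e-02, -6.36557408e+01]), 'wrist_force': array([ 0.43487467, -0.40685633, -0.01075241]), 'grip_width': 0.09378722247144967} -0.0188
side {'fx': 540.2830727591108, 'fy': 540.2830727591108, 'cx': 313.0721720801592, 'cy': 246.53486107541295, 'k1': -0.021410783048709216, 'pose': array([[-0.93477766,  0.22307936, -0.27645312,  0.22790556],
       [-0.35516934, -0.60168761,  0.71542068,  0.82526609],
       [-0.00674283,  0.76694694,  0.64167509,  0.82721653],
       [ 0.        ,  0.        ,  0.        ,  1.        ]])}
top {'fx': 444.4427467992528, 'fy': 444.4427467992528, 'cx': 308.69308640372043, 'cy': 238.20403200361002, 'k1': -0.07236733838602848, 'pose': array([[ 8.80065623e-02,  9.68681160e-01, -2.32188834e-01,
         3.44140120e-01],
       [-9.96119885e-01,  8.56154616e-02, -2.03756653e-02,
        -2.15461674e-02],
       [ 1.41431068e-04,  2.33081107e-01,  9.72457288e-01,
         9.67055646e-01],
       [ 0.00000000e+00,  0.00000000e+00,  0.00000000e+00,
         1.00000000e+00]])}
```

View pics/top0.png

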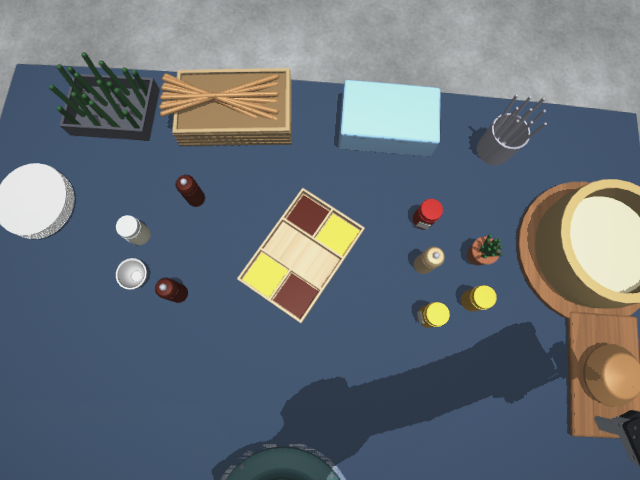

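View pics/side0.png

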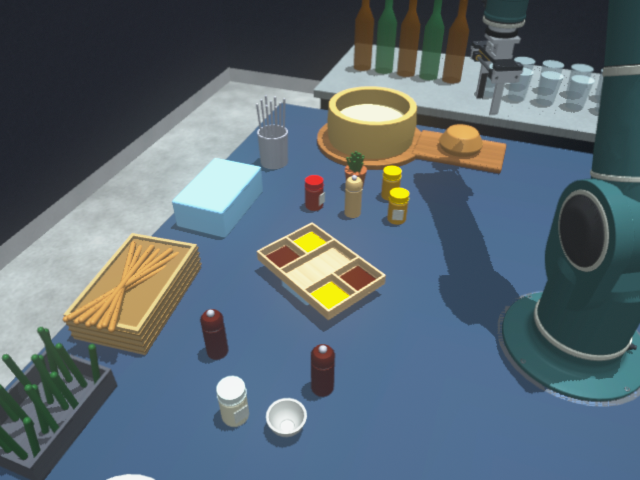

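The top view shows mills at about (190,190) and (171,290), yellow jars at (436,315) and (483,298), and the tray at about (301,255). Red-brown bays are at (308,214) and (296,295), yellow bays at (340,235) and (267,272). The side view agrees.

```bash
cat > h.py <<'E'
import numpy as np, cv2
from workcell import ctrl, snapshot, get_calibration, job
def ray(n,uv):
    c=get_calibration(n); K=np.array([[c['fx'],0,c['cx']],[0,c['fy'],c['cy']],[0,0,1]])
    p=cv2.undistortPoints(np.array([[uv]],float),K,np.array([c['k1'],0,0,0.]))[0,0]
    P=c['pose']; return P[:3,3],P[:3,:3]@np.array([p[0],-p[1],-1])
def at(n,uv,z):
    o,d=ray(n,uv); return o+d*(z-o[2])/d[2]
def proj(n,X):
    c=get_calibration(n);P=c['pose'];q=P[:3,:3].T@(np.array(X)-P[:3,3]);s=np.array([q[0],-q[1]])/-q[2]
    s=s*(1+c['k1']*(s@s)); return s*c['fx']+[c['cx'],c['cy']]
def blobs(m,amin):
    n,l,s,c=cv2.connectedComponentsWithStats(m.astype(np.uint8))
    return [(c[i],s[i]) for i in range(1,n) if s[i,4]>=amin]
def masks(im):
    h=cv2.cvtColor(im,cv2.COLOR_RGB2HSV).astype(int);H,S,V=h[...,0],h[...,1],h[...,2]
    return dict(yellow=(H>24)&(H<34)&(S>170)&(V>140), red=((H<8)|(H>172))&(S>120)&(V>25)&(V<120))
E
python3 - <<'E'
from h import *
for n in('top','side'):
    im=cv2.cvtColor(cv2.imread(f'pics/{n}0.png'),cv2.COLOR_BGR2RGB)
    for k,m in masks(im).items():
        for c,s in blobs(m,60): print(n,k,c.round(1),s, at(n,c,.034)[:2].round(3),at(n,c,.075)[:2].round(3))
    # knobs: bright low-sat pixels near mills
    h=cv2.cvtColor(im,cv2.COLOR_RGB2HSV)
    r=cv2.dilate(masks(im)['red'].astype(np.uint8),np.ones((7,7)))
    for c,s in blobs((h[...,1]<110)&(h[...,2]>130)&(r>0),4): print(n,'knob',c.round(1),s[4],at(n,c,.112)[:2].round(3))
E
```

```text
top red [190.6 191.1] [176 176  28  30 480] [0.651 0.27 ] [0.638 0.257]
top red [307.4 214.8] [288 196  40  39 856] [0.619 0.005] [0.607 0.004]
top red [420.6 217.2] [413 206  22  19 159] [ 0.636 -0.242] [ 0.623 -0.233]
top red [172.1 290.5] [156 279  32  23 462] [0.428 0.276] [0.424 0.263]
top knob [183.1 181.3] 31 [0.645 0.264]
top knob [307.4 216.7] 372 [0.592 0.003]
top knob [310.  194.7] 7 [0.639 0.002]
top knob [162.3 286.5] 34 [0.427 0.271]
top knob [317.9 291.4] 36 [ 0.445 -0.031]
side yellow [392.1 172.6] [383 165  18  16 223] [ 0.479 -0.428] [ 0.466 -0.364]
side yellow [399.1 195. ] [389 187  20  18 255] [ 0.435 -0.33 ] [ 0.424 -0.27 ]
side yellow [309.5 241.4] [294 232  32  20 347] [ 0.584 -0.073] [ 0.566 -0.027]
side yellow [329.6 294.7] [311 282  38  27 546] [0.482 0.074] [0.469 0.113]
side red [313.2 196.5] [305 184  17  26 246] [ 0.641 -0.247] [ 0.619 -0.191]
side red [211.1 317. ] [202 310  18  12 111] [0.682 0.215] [0.658 0.247]
side red [322.4 352.7] [313 346  20  14 108] [0.445 0.222] [0.433 0.253]
side knob [302.6 186.1] 20 [ 0.639 -0.173]
side knob [322.2 193. ] 37 [ 0.585 -0.162]
side knob [319.8 210.7] 19 [ 0.566 -0.094]
side knob [290.4 247.6] 14 [0.579 0.047]
side knob [268.9 252.5] 11 [0.614 0.077]
side knob [269.  260.1] 17 [0.604 0.098]
side knob [372.4 276.1] 33 [0.397 0.071]
side knob [216.8 309.2] 12 [0.637 0.255]
side knob [201.6 312.7] 7 [0.659 0.272]
side knob [210.  312.8] 30 [0.644 0.267]
side knob [313.7 345.5] 31 [0.442 0.272]
side knob [331.2 345.7] 33 [0.414 0.262]
side knob [322.5 348.3] 40 [0.426 0.272]
```

```bash
python3 - <<'E'
from h import *
im=cv2.cvtColor(cv2.imread('pics/top0.png'),cv2.COLOR_BGR2RGB)
h=cv2.cvtColor(im,cv2.COLOR_RGB2HSV)
print([h[y,x] for x,y in((436,314),(267,272),(296,295),(484,297),(128,225),(131,273),(430,209),(435,255))])
H,S,V=[h[...,i].astype(int) for i in range(3)]
for c,s in blobs((H>24)&(H<36)&(S>120)&(V>120),60): print('y',c.round(1),s,at('top',c,.034)[:2].round(3),at('top',c,.076)[:2].round(3))
for c,s in blobs(((H<12)|(H>170))&(S>80)&(V>25)&(V<140),200): print('r',c.round(1),s,at('top',c,.034)[:2].round(3))
for nm,p,z in(('white',(128,224),.082),('ramekin',(131,273),.03),('redjar',(431,209),.082),('salt',(435,256),.112),('pot',(484,254),.045)):print(nm,at('top',p,z)[:2].round(3))
# tray outline at the rim
m=((S<150)&(H>8)&(H<30)&(V>110)).astype(np.uint8); m[:,:225]=0;m[:,375:]=0;m[:175]=0;m[335:]=0
cs,_=cv2.findContours(m,cv2.RETR_EXTERNAL,2); c=max(cs,key=cv2.contourArea)
b=cv2.boxPoints(cv2.minAreaRect(c)); print(b); q=np.array([at('top',x,.055)[:2] for x in b]);print(q.round(4),q.mean(0),[np.linalg.norm(q[i]-q[i-1]).round(4) for i in range(4)],[np.degrees(np.arctan2(*(q[i]-q[i-1])[::-1])).round(1) for i in range(4)])
E
```

```text
[array([ 30, 141, 239], dtype=uint8), array([ 30, 141, 240], dtype=uint8), array([  5, 121, 126], dtype=uint8), array([ 29, 147, 239], dtype=uint8), array([ 70,   3, 238], dtype=uint8), array([ 60,   1, 202], dtype=uint8), array([  0, 180, 214], dtype=uint8), array([118,  19, 206], dtype=uint8)]
y [337.2 234.3] [316 214  43  42 955] [ 0.581 -0.063] [ 0.57  -0.061]
y [264.9 274.6] [ 243  253   45   44 1043] [0.48  0.084] [0.474 0.079]
y [484.3 297.1] [472 285  24  25 428] [ 0.472 -0.384] [ 0.466 -0.368]
y [437.4 314.1] [426 302  24  25 440] [ 0.428 -0.284] [ 0.424 -0.273]
r [190.3 190.7] [176 175  28  31 512] [0.652 0.271]
r [307.4 214.9] [287 196  42  39 886] [0.619 0.005]
r [295.8 295.6] [ 274  274   45   45 1051] [0.441 0.014]
r [171.8 290.4] [156 278  32  24 499] [0.428 0.276]
white [0.553 0.376]
ramekin [0.457 0.373]
redjar [ 0.641 -0.252]
salt [ 0.534 -0.255]
pot [ 0.563 -0.379]
[[236.04509 278.84354]
 [301.28647 183.94696]
 [365.7533  228.26788]
 [300.51193 323.16446]]
[[ 0.4625  0.1398]
 [ 0.6814  0.0243]
 [ 0.5942 -0.1213]
 [ 0.3844 -0.0015]] [0.53063174 0.01032269] [np.float64(0.1614), np.float64(0.2475), np.float64(0.1697), np.float64(0.2416)] [np.float64(61.1), np.float64(-27.8), np.float64(-120.9), np.float64(150.3)]
```

Emit:
play_rows(commands=[0, 0, 0, 0, -0.12, 0, 75, 0, 0, 0, 0, -0.12, 0, 75, 0, 0, 0, 0, -0.12, 0, 75, 0, 0, 0, 0, -0.12, 0, 75, 0, 0, 0, 0, -0.12, 0, 75, 10, 0, 37, 0, 0, 0, 75, 10, 0, 37, 0, 0, 0, 75, 10, 0, 37, 0, 0, 0, 75, 10, 0, 37, 0, 0, 0, 75, 10, 0, 37, 0, 0, 0, 75, 10, 0, 37, 0, 0, 0, 75, 10, 0, 37, 0, 0, 0, 75], squeeze=20)

```text
clock: 1.3
tcp_pos: [0.4658, -0.3671, 0.2052]
eef_rot: [-90.0, 0.0, -29.3]
wrist_force: [-0.5, -1.4, 0.1]
grip_width: 0.0707
```

```bash
cat >> h.py <<'E'
T=dict(J1=(.424,-.272),J2=(.466,-.367),MA=(.645,.266),MB=(.427,.2715),R1=(.618,.0058),R2=(.442,.0148),Y1=(.580,-.062),Y2=(.480,.083))
def go(name,z):
    from scipy.spatial.transform import Rotation as Ro
    o=ctrl.get_obs(); R=Ro.from_euler('xyz',o['eef_rot'],degrees=True)
    d=R.inv().apply(np.r_[T[name],z]-o['tcp_pos'])*1000
    print(name,'delta mm tool',d.round(1),'tcp',o['tcp_pos'].round(4),'rot',o['eef_rot'].round(2),'t',o['clock'],'w',o['grip_width'],'F',o['wrist_force'].round(1))
E
python3 - <<'E'
from h import *
for k in('J1','J2','MA','MB'): print(k,proj('side',np.r_[T[k],.076]).round(),proj('top',np.r_[T[k],.112]).round())
cv2.imwrite('pics/side1.png',snapshot('side')[80:320,200:520,::-1].repeat(2,0).repeat(2,1))
go('J2',.029)
E
```

```text
J1 [399. 194.] [442. 313.]
J2 [392. 172.] [491. 295.]
MA [212. 326.] [182. 181.]
MB [322. 361.] [162. 287.]
J2 delta mm tool [ -1.3 176.3  -7.6] tcp [ 0.4706 -0.3614  0.2053] rot [-8.984e+01 -1.000e-02 -2.890e+01] t 1.35 w 0.07040751490306776 F [ 4.2  7.4 -0.4]
```

View pics/side1.png

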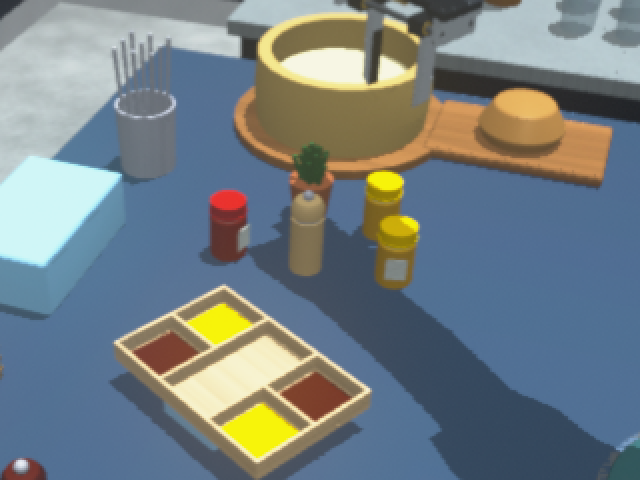

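The open gripper hangs above the rear jar (crop about (385,190)). There is nothing between the fingers and it, and the bowl is well behind. Descending.

Emit:
play_rows(commands=[0, 30, 0, 0, 0, 0, 75, 0, 40, 0, 0, 0, 0, 75, 0, 40, 0, 0, 0, 0, 75, 0, 35, 0, 0, 0, 0, 75, 0, 20, 0, 0, 0, 0, 75, 0, 11, 0, 0, 0, 0, 75, 0, 0, 0, 0, 0, 0, 75, 0, 0, 0, 0, 0, 0, 30, 0, 0, 0, 0, 0, 0, 30, 0, 0, 0, 0, 0, 0, 30, 0, 0, 0, 0, 0, 0, 30], squeeze=20)

```text
clock: 2.45
tcp_pos: [0.4655, -0.3688, 0.0304]
eef_rot: [-90.0, -0.1, -29.3]
wrist_force: [-0.2, 0.3, 7.5]
grip_width: 0.0474
```

```bash
python3 - <<'E'
from h import *
go('J2',.029);go('Y1',.2)
E
```

```text
J2 delta mm tool [-0.4  1.4  1.8] tcp [ 0.4655 -0.3688  0.0304] rot [-9.002e+01 -8.000e-02 -2.928e+01] t 2.45 w 0.04738467907344615 F [-0.2  0.3  7.5]
Y1 delta mm tool [ -49.9 -169.8  323.5] tcp [ 0.4655 -0.3688  0.0304] rot [-9.002e+01 -8.000e-02 -2.928e+01] t 2.45 w 0.04738467907344615 F [-0.2  0.3  7.5]
```

Emit:
play_rows(commands=[0, -15, 0, 0, 0, 0, 30, 0, -35, 0, 0, 0, 0, 30, 0, -40, 0, 0, 0, 0, 30, 0, -40, 0, 0, 0, 0, 30, 0, -25, 0, 0, 0, 0, 30, 0, -15, 0, 0, 0, 0, 30, -4, 0, 20, 0, 0, 0, 30, -6, 0, 40, 0, 0, 0, 30, -7, 0, 45, 0, 0, 0, 30, -7, 0, 45, 0, 0, 0, 30, -7, 0, 45, 0, 0, 0, 30, -7, 0, 45, 0, 0, 0, 30])

```text
clock: 3.65
tcp_pos: [0.5492, -0.1386, 0.1994]
eef_rot: [-90.0, 0.0, -29.3]
wrist_force: [0.6, -0.3, -2.2]
grip_width: 0.0479
```

Emit:
play_rows(commands=[-6, 0, 40, 0, 0, 0, 30, -5, 0, 28, 0, 0, 0, 30, -1, 0, 15, 0, 0, 0, 30, 0, 0, 0, 0, 0, 0, 30, 0, 0, 0, 0, 0, 0, 30, 0, 0, 0, 0, 0, 0, 30])

```text
clock: 4.25
tcp_pos: [0.579, -0.064, 0.1993]
eef_rot: [-90.0, 0.0, -29.4]
wrist_force: [0.3, -0.5, -1.6]
grip_width: 0.0481
```

```bash
python3 - <<'E'
from h import *
go('Y1',.065)
cv2.imwrite('pics/side2.png',snapshot('side')[80:320,200:520,::-1].repeat(2,0).repeat(2,1))
E
```

```text
Y1 delta mm tool [ -0.  134.3   2.3] tcp [ 0.579  -0.064   0.1993] rot [-9.004e+01  2.000e-02 -2.940e+01] t 4.25 w 0.04806070440622483 F [ 0.3 -0.5 -1.6]
```

View pics/side2.png

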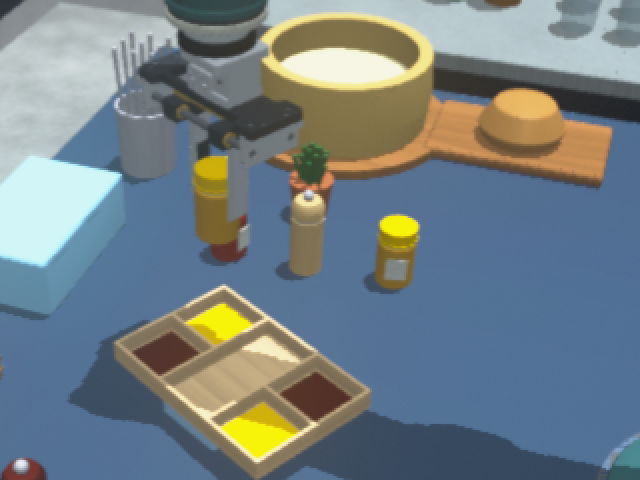

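The jar is held upright in crop at about (215,200). It is above the tray height and in line with the far yellow bay. Lowering gently.

Emit:
play_rows(commands=[0, 20, 2, 0, 0, 0, 30, 0, 35, 0, 0, 0, 0, 30, 0, 35, 0, 0, 0, 0, 30, 0, 22, 0, 0, 0, 0, 30, 0, 10, 0, 0, 0, 0, 30, 0, 5, 0, 0, 0, 0, 30, 0, 3, 0, 0, 0, 0, 30, 0, 2, 0, 0, 0, 0, 30, 0, 0, 0, 0, 0, 0, 30])

```text
clock: 5.2
tcp_pos: [0.5807, -0.0606, 0.068]
eef_rot: [-90.0, -0.0, -29.3]
wrist_force: [0.2, 0.7, -2.7]
grip_width: 0.0474
```

```bash
python3 - <<'E'
from h import *
go('Y1',.0644)
cv2.imwrite('pics/side3.png',snapshot('side')[160:280,200:360,::-1].repeat(4,0).repeat(4,1))
E
```

```text
Y1 delta mm tool [ 0.1  3.6 -1.6] tcp [ 0.5807 -0.0606  0.068 ] rot [-8.998e+01 -5.000e-02 -2.928e+01] t 5.2 w 0.04743042579714849 F [ 0.2  0.7 -2.7]
```

View pics/side3.png

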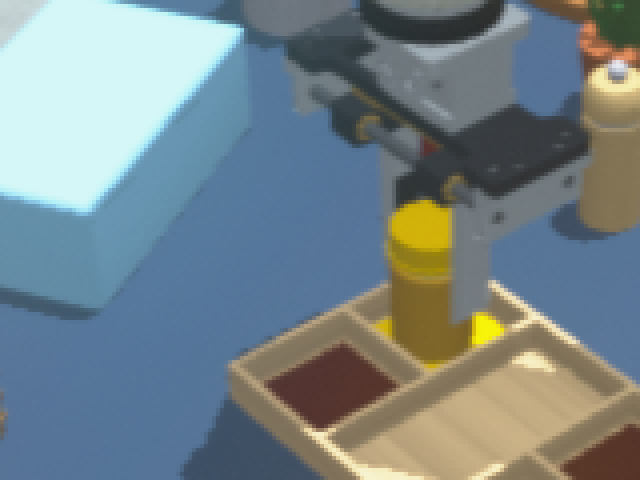

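The jar is inside the yellow bay (crop (430,300)), clear of the walls and a few mm above the floor. Setting down and releasing.

Emit:
play_rows(commands=[0, 1, 0, 0, 0, 0, 30, 0, 1, 0, 0, 0, 0, 30, 0, 1, 0, 0, 0, 0, 30, 0, 0, 0, 0, 0, 0, 30, 0, 0, 0, 0, 0, 0, 30])

```text
clock: 5.75
tcp_pos: [0.5804, -0.0604, 0.0644]
eef_rot: [-90.0, 0.0, -29.3]
wrist_force: [0.3, -0.4, -1.0]
grip_width: 0.0479
```

Emit:
play_rows(commands=[0, 0, 0, 0, 0, 0, 58, 0, 0, 0, 0, 0, 0, 62, 0, 0, 0, 0, 0, 0, 70, 0, 0, 0, 0, 0, 0, 75, 0, -20, 0, 0, 0, 0, 75, 0, -40, 0, 0, 0, 0, 75, 0, -40, 0, 0, 0, 0, 75, 0, -25, 0, 0, 0, 0, 75, 0, -10, 0, 0, 0, 0, 75])

```text
clock: 6.65
tcp_pos: [0.5814, -0.0605, 0.2021]
eef_rot: [-89.9, -0.2, -29.3]
wrist_force: [-0.2, 0.7, 0.4]
grip_width: 0.0705
```

```bash
python3 - <<'E'
from h import *
go('J1',.029)
E
```

```text
J1 delta mm tool [ -34.4  172.7 -261.7] tcp [ 0.5814 -0.0605  0.2021] rot [-89.93  -0.18 -29.28] t 6.65 w 0.07045844315294149 F [-0.2  0.7  0.4]
```

Emit:
play_rows(commands=[-2, 0, -20, 0, 0, 0, 75, -5, 0, -40, 0, 0, 0, 75, -6, 0, -45, 0, 0, 0, 75, -6, 0, -45, 0, 0, 0, 75, -6, 0, -45, 0, 0, 0, 75, -5, 0, -37, 0, 0, 0, 75, -3, 0, -20, 0, 0, 0, 75, -1, 0, -10, 0, 0, 0, 75, 0, 0, 0, 0, 0, 0, 75, 0, 0, 0, 0, 0, 0, 75, 0, 0, 0, 0, 0, 0, 75])

```text
clock: 7.75
tcp_pos: [0.4234, -0.2712, 0.1993]
eef_rot: [-90.0, 0.0, -29.2]
wrist_force: [0.4, 0.6, -0.5]
grip_width: 0.0706
```

```bash
python3 - <<'E'
from h import *
go('J1',.0292)
cv2.imwrite('pics/side4.png',snapshot('side')[80:320,200:520,::-1].repeat(2,0).repeat(2,1))
E
```

```text
J1 delta mm tool [  0.9 170.1  -0.5] tcp [ 0.4234 -0.2712  0.1993] rot [-8.998e+01  2.000e-02 -2.917e+01] t 7.75 w 0.07058823979562116 F [ 0.4  0.6 -0.5]
```

View pics/side4.png

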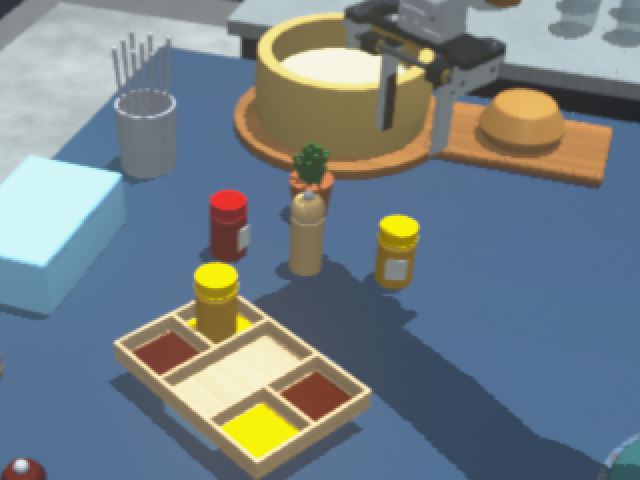

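The first jar stands upright in the far yellow bay (crop (216,300)), the tray hasn't moved, and the gripper is above the second jar (398,250).

Emit:
play_rows(commands=[1, 30, 0, 0, 0, 0, 75, 0, 40, 0, 0, 0, 0, 75, 0, 40, 0, 0, 0, 0, 75, 0, 32, 0, 0, 0, 0, 75, 0, 18, 0, 0, 0, 0, 75, 0, 9, 0, 0, 0, 0, 75, 0, 0, 0, 0, 0, 0, 75, 0, 0, 0, 0, 0, 0, 30, 0, 0, 0, 0, 0, 0, 30, 0, 0, 0, 0, 0, 0, 30, 0, 0, 0, 0, 0, 0, 30])

```text
clock: 8.9
tcp_pos: [0.424, -0.2732, 0.0312]
eef_rot: [-90.0, -0.1, -29.3]
wrist_force: [-0.6, 0.7, 8.2]
grip_width: 0.0477
```

```bash
python3 - <<'E'
from h import *
go('Y2',.2)
E
```

```text
Y2 delta mm tool [-125.1 -169.   338. ] tcp [ 0.424  -0.2732  0.0312] rot [-9.001e+01 -8.000e-02 -2.929e+01] t 8.9 w 0.04768350612640966 F [-0.6  0.7  8.2]
```

Emit:
play_rows(commands=[0, -15, 0, 0, 0, 0, 30, 0, -35, 0, 0, 0, 0, 30, 0, -40, 0, 0, 0, 0, 30, 0, -40, 0, 0, 0, 0, 30, 0, -25, 0, 0, 0, 0, 30, 0, -14, 0, 0, 0, 0, 30, -8, 0, 20, 0, 0, 0, 30, -15, 0, 40, 0, 0, 0, 30, -16, 0, 43, 0, 0, 0, 30, -16, 0, 43, 0, 0, 0, 30, -16, 0, 43, 0, 0, 0, 30, -16, 0, 43, 0, 0, 0, 30])

```text
clock: 10.1
tcp_pos: [0.4608, -0.0262, 0.1998]
eef_rot: [-90.0, -0.0, -29.3]
wrist_force: [1.9, -1.0, -2.2]
grip_width: 0.0474
```

Emit:
play_rows(commands=[-16, 0, 43, 0, 0, 0, 30, -12, 0, 33, 0, 0, 0, 30, -7, 0, 20, 0, 0, 0, 30, -3, 0, 10, 0, 0, 0, 30, 0, 0, 0, 0, 0, 0, 30, 0, 0, 0, 0, 0, 0, 30, 0, 0, 0, 0, 0, 0, 30])

```text
clock: 10.8
tcp_pos: [0.4797, 0.0817, 0.1994]
eef_rot: [-90.0, 0.0, -29.4]
wrist_force: [-0.0, 0.2, -1.8]
grip_width: 0.0476
```

```bash
python3 - <<'E'
from h import *
go('Y2',.0652)
E
```

```text
Y2 delta mm tool [ -0.4 134.2   1.4] tcp [0.4797 0.0817 0.1994] rot [-90.03   0.   -29.38] t 10.8 w 0.04761418870503627 F [-0.   0.2 -1.8]
```

Emit:
play_rows(commands=[0, 20, 1, 0, 0, 0, 30, 0, 35, 0, 0, 0, 0, 30, 0, 35, 0, 0, 0, 0, 30, 0, 22, 0, 0, 0, 0, 30, 0, 10, 0, 0, 0, 0, 30, 0, 5, 0, 0, 0, 0, 30, 0, 3, 0, 0, 0, 0, 30, 0, 1, 0, 0, 0, 0, 30, 0, 1, 0, 0, 0, 0, 30, 0, 1, 0, 0, 0, 0, 30, 0, 0, 0, 0, 0, 0, 30, 0, 0, 0, 0, 0, 0, 30])

```text
clock: 12.0
tcp_pos: [0.4803, 0.084, 0.0666]
eef_rot: [-90.0, -0.0, -29.3]
wrist_force: [-0.7, 0.0, -2.3]
grip_width: 0.0476
```

```bash
python3 - <<'E'
from h import *
go('Y2',.0652)
cv2.imwrite('pics/side5.png',snapshot('side')[200:360,200:440,::-1].repeat(3,0).repeat(3,1))
E
```

```text
Y2 delta mm tool [ 0.2  1.4 -1. ] tcp [0.4803 0.084  0.0666] rot [-8.999e+01 -1.000e-02 -2.928e+01] t 12.0 w 0.04762311346140633 F [-0.7  0.  -2.3]
```

View pics/side5.png

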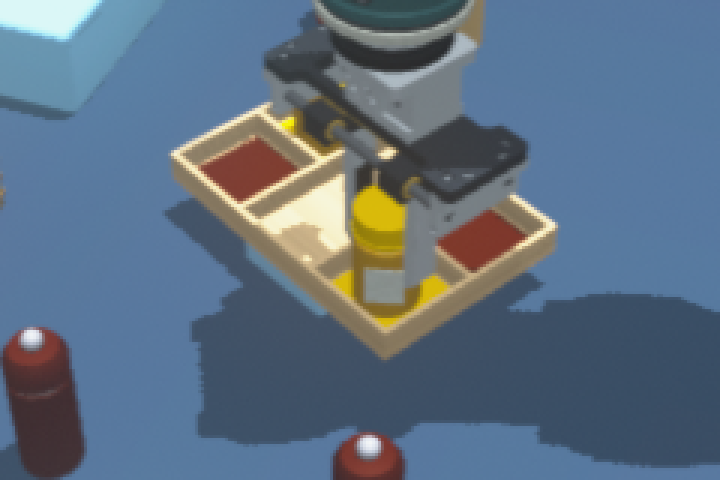

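The jar is centred in the near yellow bay (crop (385,270)), just above the floor.

Emit:
play_rows(commands=[0, 1, 0, 0, 0, 0, 30, 0, 0, 0, 0, 0, 0, 30, 0, 0, 0, 0, 0, 0, 58, 0, 0, 0, 0, 0, 0, 62, 0, 0, 0, 0, 0, 0, 70, 0, 0, 0, 0, 0, 0, 75, 0, -20, 0, 0, 0, 0, 75, 0, -40, 0, 0, 0, 0, 75, 0, -40, 0, 0, 0, 0, 75, 0, -25, 0, 0, 0, 0, 75, 0, -15, 0, 0, 0, 0, 75, 0, 0, 0, 0, 0, 0, 75])

```text
clock: 13.25
tcp_pos: [0.4812, 0.0841, 0.2073]
eef_rot: [-89.9, -0.2, -29.3]
wrist_force: [-0.3, 0.0, -1.2]
grip_width: 0.0705
```

```bash
python3 - <<'E'
from h import *
go('MA',.041); go('MB',.041)
E
```

```text
MA delta mm tool [ 53.5 166.9 238.5] tcp [0.4812 0.0841 0.2073] rot [-89.91  -0.16 -29.29] t 13.25 w 0.07051030934382478 F [-0.3  0.  -1.2]
MB delta mm tool [-139.4  166.2  136.7] tcp [0.4812 0.0841 0.2073] rot [-89.91  -0.16 -29.29] t 13.25 w 0.07051030934382478 F [-0.3  0.  -1.2]
```

Emit:
play_rows(commands=[4, 0, 18, 0, 0, 0, 75, 9, 0, 40, 0, 0, 0, 75, 10, 0, 44, 0, 0, 0, 75, 10, 0, 44, 0, 0, 0, 75, 9, 0, 42, 0, 0, 0, 75, 7, 0, 30, 0, 0, 0, 75, 4, 0, 15, 0, 0, 0, 75, 1, 0, 6, 0, 0, 0, 75, 0, 0, 0, 0, 0, 0, 75, 0, 0, 0, 0, 0, 0, 75, 0, 0, 0, 0, 0, 0, 75])

```text
clock: 14.35
tcp_pos: [0.644, 0.2651, 0.2056]
eef_rot: [-90.0, -0.0, -29.3]
wrist_force: [-0.4, -0.5, 0.6]
grip_width: 0.0708
```

```bash
python3 - <<'E'
from h import *
go('MA',.041)
cv2.imwrite('pics/side6.png',snapshot('side')[160:420,180:440,::-1].repeat(2,0).repeat(2,1))
E
```

```text
MA delta mm tool [  0.4 164.6   1.3] tcp [0.644  0.2651 0.2056] rot [-9.001e+01 -2.000e-02 -2.932e+01] t 14.35 w 0.0707703067398036 F [-0.4 -0.5  0.6]
```

View pics/side6.png

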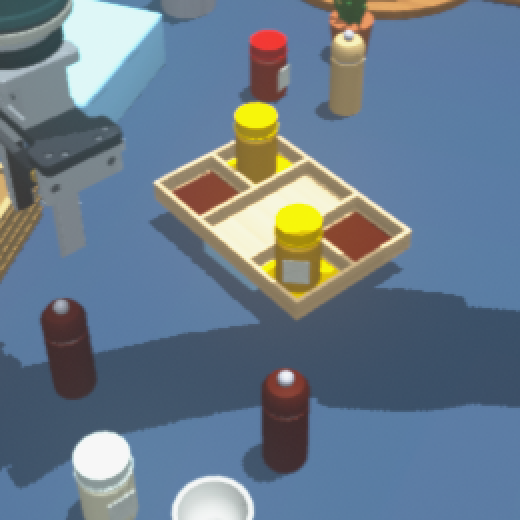

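Both jars stand in the yellow bays and the tray is level and unmoved. The gripper is over the far mill (crop (70,350)).

Emit:
play_rows(commands=[0, 30, 1, 0, 0, 0, 75, 0, 40, 0, 0, 0, 0, 75, 0, 40, 0, 0, 0, 0, 75, 0, 31, 0, 0, 0, 0, 75, 0, 18, 0, 0, 0, 0, 75, 0, 9, 0, 0, 0, 0, 75, 0, 0, 0, 0, 0, 0, 75, 0, 0, 0, 0, 0, 0, 25, 0, 0, 0, 0, 0, 0, 25, 0, 0, 0, 0, 0, 0, 25, 0, 0, 0, 0, 0, 0, 25, 0, 0, 0, 0, 0, 0, 25])

```text
clock: 15.6
tcp_pos: [0.6453, 0.2669, 0.0382]
eef_rot: [-90.0, -0.1, -29.3]
wrist_force: [0.8, -1.0, 6.0]
grip_width: 0.0423
```

```bash
python3 - <<'E'
from h import *
go('R1',.208)
E
```

```text
R1 delta mm tool [ 104.1 -169.9 -241. ] tcp [0.6453 0.2669 0.0382] rot [-8.995e+01 -5.000e-02 -2.929e+01] t 15.6 w 0.0422500316429772 F [ 0.8 -1.   6. ]
```

Emit:
play_rows(commands=[0, -15, 0, 0, 0, 0, 25, 0, -35, 0, 0, 0, 0, 25, 0, -40, 0, 0, 0, 0, 25, 0, -40, 0, 0, 0, 0, 25, 0, -25, 0, 0, 0, 0, 25, 0, -15, 0, 0, 0, 0, 25, 8, 0, -18, 0, 0, 0, 25, 15, 0, -35, 0, 0, 0, 25, 17, 0, -40, 0, 0, 0, 25, 17, 0, -40, 0, 0, 0, 25, 17, 0, -40, 0, 0, 0, 25, 14, 0, -33, 0, 0, 0, 25])

```text
clock: 16.8
tcp_pos: [0.6199, 0.0415, 0.2071]
eef_rot: [-90.1, 0.0, -29.3]
wrist_force: [0.3, -0.0, -2.0]
grip_width: 0.042
```

Emit:
play_rows(commands=[9, 0, -20, 0, 0, 0, 25, 5, 0, -10, 0, 0, 0, 25, 2, 0, -5, 0, 0, 0, 25, 0, 0, 0, 0, 0, 0, 25, 0, 0, 0, 0, 0, 0, 25, 0, 0, 0, 0, 0, 0, 25])

```text
clock: 17.4
tcp_pos: [0.6176, 0.0073, 0.2074]
eef_rot: [-90.0, 0.0, -29.2]
wrist_force: [0.4, 0.8, -1.3]
grip_width: 0.042
```

```bash
python3 - <<'E'
from h import *
go('R1',.0722)
E
```

```text
R1 delta mm tool [  1.1 135.2  -1.1] tcp [0.6176 0.0073 0.2074] rot [-8.998e+01  2.000e-02 -2.918e+01] t 17.4 w 0.04198902607399097 F [ 0.4  0.8 -1.3]
```

Emit:
play_rows(commands=[1, 20, -1, 0, 0, 0, 25, 0, 35, 0, 0, 0, 0, 25, 0, 35, 0, 0, 0, 0, 25, 0, 22, 0, 0, 0, 0, 25, 0, 10, 0, 0, 0, 0, 25, 0, 5, 0, 0, 0, 0, 25, 0, 3, 0, 0, 0, 0, 25, 0, 1, 0, 0, 0, 0, 25, 0, 1, 0, 0, 0, 0, 25, 0, 1, 0, 0, 0, 0, 25, 0, 0, 0, 0, 0, 0, 25, 0, 0, 0, 0, 0, 0, 25])

```text
clock: 18.6
tcp_pos: [0.618, 0.0044, 0.0746]
eef_rot: [-90.0, -0.0, -29.3]
wrist_force: [-0.0, -1.5, -1.1]
grip_width: 0.0419
```

```bash
python3 - <<'E'
from h import *
go('R1',.0722)
cv2.imwrite('pics/side7.png',snapshot('side')[180:340,200:440,::-1].repeat(3,0).repeat(3,1))
E
```

```text
R1 delta mm tool [-0.7  2.4  1.2] tcp [0.618  0.0044 0.0746] rot [-8.999e+01 -1.000e-02 -2.928e+01] t 18.6 w 0.04187176355359642 F [-0.  -1.5 -1.1]
```

View pics/side7.png

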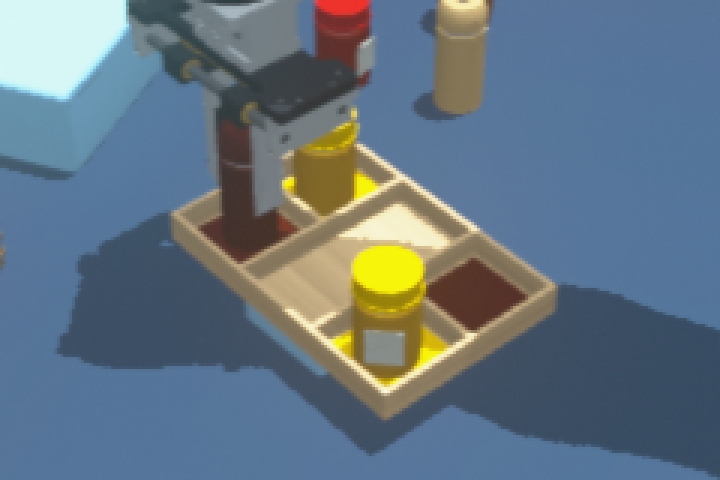

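The mill is centred in the far red-brown bay (crop (248,215)), about 2 mm above the floor, and the tray is level. Lower, release, rise.

Emit:
play_rows(commands=[0, 1, 0, 0, 0, 0, 25, 0, 1, 0, 0, 0, 0, 25, 0, 0, 0, 0, 0, 0, 25, 0, 0, 0, 0, 0, 0, 50, 0, 0, 0, 0, 0, 0, 58, 0, 0, 0, 0, 0, 0, 66, 0, 0, 0, 0, 0, 0, 75, 0, -15, 0, 0, 0, 0, 75, 0, -40, 0, 0, 0, 0, 75, 0, -40, 0, 0, 0, 0, 75, 0, -25, 0, 0, 0, 0, 75, 0, -15, 0, 0, 0, 0, 75])

```text
clock: 19.85
tcp_pos: [0.6186, 0.0047, 0.2108]
eef_rot: [-89.9, -0.2, -29.3]
wrist_force: [0.4, -0.0, -0.8]
grip_width: 0.0706
```

```bash
python3 - <<'E'
from h import *
go('MB',.037)
E
```

```text
MB delta mm tool [-298.1  173.2  138.8] tcp [0.6186 0.0047 0.2108] rot [-89.92  -0.16 -29.27] t 19.85 w 0.07058193094174066 F [ 0.4 -0.  -0.8]
```

Emit:
play_rows(commands=[-18, 0, 9, 0, 0, 0, 75, -36, 0, 17, 0, 0, 0, 75, -44, 0, 20, 0, 0, 0, 75, -44, 0, 20, 0, 0, 0, 75, -44, 0, 20, 0, 0, 0, 75, -44, 0, 20, 0, 0, 0, 75, -36, 0, 17, 0, 0, 0, 75, -20, 0, 9, 0, 0, 0, 75, -9, 0, 5, 0, 0, 0, 75, -3, 0, 2, 0, 0, 0, 75, 0, 0, 0, 0, 0, 0, 75, 0, 0, 0, 0, 0, 0, 75])

```text
clock: 21.05
tcp_pos: [0.4267, 0.2704, 0.2072]
eef_rot: [-90.0, 0.0, -29.4]
wrist_force: [-0.4, -0.3, -0.3]
grip_width: 0.0703
```

```bash
python3 - <<'E'
from h import *
go('MB',.037)
cv2.imwrite('pics/side8.png',snapshot('side')[160:440,160:440,::-1].repeat(2,0).repeat(2,1))
E
```

```text
MB delta mm tool [ -0.2 170.2   1.2] tcp [0.4267 0.2704 0.2072] rot [-9.002e+01  1.000e-02 -2.937e+01] t 21.05 w 0.07027202823323796 F [-0.4 -0.3 -0.3]
```

View pics/side8.png

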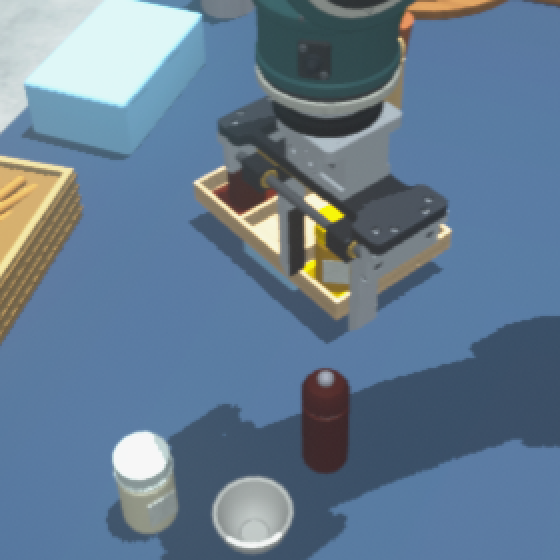

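The last mill stands clear at crop (325,420), with the gripper above it. The tray is still level.

Emit:
play_rows(commands=[0, 30, 1, 0, 0, 0, 75, 0, 40, 0, 0, 0, 0, 75, 0, 40, 0, 0, 0, 0, 75, 0, 33, 0, 0, 0, 0, 75, 0, 18, 0, 0, 0, 0, 75, 0, 9, 0, 0, 0, 0, 75, 0, 0, 0, 0, 0, 0, 75, 0, 0, 0, 0, 0, 0, 25, 0, 0, 0, 0, 0, 0, 25, 0, 0, 0, 0, 0, 0, 25, 0, 0, 0, 0, 0, 0, 25, 0, 0, 0, 0, 0, 0, 25])

```text
clock: 22.3
tcp_pos: [0.4269, 0.2724, 0.038]
eef_rot: [-90.0, -0.0, -29.3]
wrist_force: [0.6, -1.3, 6.7]
grip_width: 0.0419
```

```bash
python3 - <<'E'
from h import *
go('R2',.208)
E
```

```text
R2 delta mm tool [ 139.3 -170.1 -217.2] tcp [0.4269 0.2724 0.038 ] rot [-8.996e+01 -3.000e-02 -2.929e+01] t 22.3 w 0.0418628129611369 F [ 0.6 -1.3  6.7]
```

Emit:
play_rows(commands=[0, -15, 0, 0, 0, 0, 25, 0, -35, 0, 0, 0, 0, 25, 0, -40, 0, 0, 0, 0, 25, 0, -40, 0, 0, 0, 0, 25, 0, -25, 0, 0, 0, 0, 25, 0, -15, 0, 0, 0, 0, 25, 11, 0, -17, 0, 0, 0, 25, 21, 0, -33, 0, 0, 0, 25, 23, 0, -36, 0, 0, 0, 25, 23, 0, -36, 0, 0, 0, 25, 23, 0, -36, 0, 0, 0, 25, 19, 0, -29, 0, 0, 0, 25])

```text
clock: 23.5
tcp_pos: [0.4392, 0.0485, 0.2084]
eef_rot: [-90.0, -0.0, -29.3]
wrist_force: [1.2, 0.5, -1.3]
grip_width: 0.0419
```

Emit:
play_rows(commands=[12, 0, -18, 0, 0, 0, 25, 5, 0, -8, 0, 0, 0, 25, 2, 0, -4, 0, 0, 0, 25, 0, 0, 0, 0, 0, 0, 25, 0, 0, 0, 0, 0, 0, 25, 0, 0, 0, 0, 0, 0, 25])

```text
clock: 24.1
tcp_pos: [0.4415, 0.0161, 0.2075]
eef_rot: [-90.0, 0.0, -29.2]
wrist_force: [1.3, -0.1, -1.8]
grip_width: 0.0412
```

```bash
python3 - <<'E'
from h import *
go('R2',.072)
E
```

```text
R2 delta mm tool [  1.1 135.5  -0.9] tcp [0.4415 0.0161 0.2075] rot [-8.999e+01  2.000e-02 -2.919e+01] t 24.1 w 0.04119837460600413 F [ 1.3 -0.1 -1.8]
```

Emit:
play_rows(commands=[1, 20, -1, 0, 0, 0, 25, 0, 35, 0, 0, 0, 0, 25, 0, 35, 0, 0, 0, 0, 25, 0, 22, 0, 0, 0, 0, 25, 0, 10, 0, 0, 0, 0, 25, 0, 5, 0, 0, 0, 0, 25, 0, 3, 0, 0, 0, 0, 25, 0, 1, 0, 0, 0, 0, 25, 0, 1, 0, 0, 0, 0, 25, 0, 1, 0, 0, 0, 0, 25, 0, 0, 0, 0, 0, 0, 25, 0, 0, 0, 0, 0, 0, 25])

```text
clock: 25.3
tcp_pos: [0.442, 0.0137, 0.0746]
eef_rot: [-90.0, -0.0, -29.3]
wrist_force: [0.2, -0.4, -1.9]
grip_width: 0.0413
```

```bash
python3 - <<'E'
from h import *
go('R2',.072)
cv2.imwrite('pics/side9.png',snapshot('side')[180:340,200:440,::-1].repeat(3,0).repeat(3,1))
E
```

```text
R2 delta mm tool [-0.6  2.6  0.9] tcp [0.442  0.0137 0.0746] rot [-8.999e+01 -1.000e-02 -2.928e+01] t 25.3 w 0.041337686552652415 F [ 0.2 -0.4 -1.9]
```

View pics/side9.png

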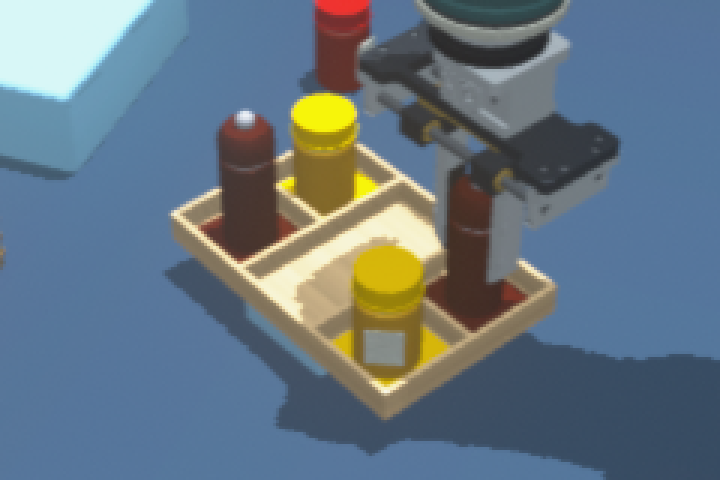

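The other three stand upright. The last mill is centred in the near red-brown bay (crop (475,260)), just above the floor.

Emit:
play_rows(commands=[0, 1, 0, 0, 0, 0, 25, 0, 1, 0, 0, 0, 0, 25, 0, 0, 0, 0, 0, 0, 25, 0, 0, 0, 0, 0, 0, 50, 0, 0, 0, 0, 0, 0, 58, 0, 0, 0, 0, 0, 0, 66, 0, 0, 0, 0, 0, 0, 75, 0, -15, 0, 0, 0, 0, 75, 0, -40, 0, 0, 0, 0, 75, 0, -40, 0, 0, 0, 0, 75, 0, -25, 0, 0, 0, 0, 75, 0, -15, 0, 0, 0, 0, 75])

```text
clock: 26.55
tcp_pos: [0.4426, 0.0137, 0.2096]
eef_rot: [-89.9, -0.1, -29.3]
wrist_force: [-0.3, 0.2, -0.3]
grip_width: 0.0708
```

Emit:
play_rows(commands=[0, -20, 0, 0, 0, 0, 75, -10, -10, -15, 0, 0, 0, 75, -20, 0, -35, 0, 0, 0, 75, -20, 0, -35, 0, 0, 0, 75, -20, 0, -35, 0, 0, 0, 75, -10, 0, -20, 0, 0, 0, 75, 0, 0, -10, 0, 0, 0, 75, 0, 0, 0, 0, 0, 0, 75, 0, 0, 0, 0, 0, 0, 75])

```text
clock: 27.45
tcp_pos: [0.2997, -0.0776, 0.2375]
eef_rot: [-90.0, -0.0, -29.3]
wrist_force: [0.0, 0.9, -0.3]
grip_width: 0.0706
```

```bash
python3 - <<'E'
from h import *
go('R2',.072)
a=snapshot('side');b=snapshot('top')
cv2.imwrite('pics/end.png',np.hstack([a[100:480,160:480],b[120:360,80:520].repeat(1,0)[:240] if 0 else cv2.copyMakeBorder(b[140:350,90:530],0,170,0,0,0)])[:,:,::-1])
E
```

```text
R2 delta mm tool [ 79.  165.6 150.1] tcp [ 0.2997 -0.0776  0.2375] rot [-89.99  -0.   -29.25] t 27.45 w 0.07059152236644822 F [ 0.   0.9 -0.3]
```

View pics/end.png

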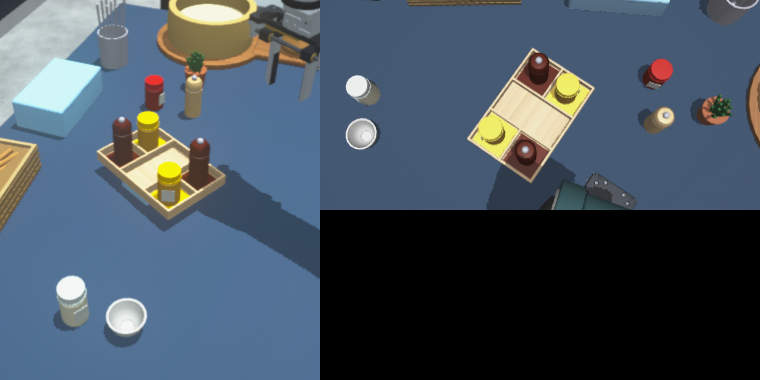

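All four stand upright in the right bays in both views. The tray is where it was, the other five things are in place, and the arm is clear. Handing in.

```bash
python3 -c "
from workcell import job; print(job.close_job())"
```

```text
the job is handed in; nothing more can be done
None
```

The tray is loaded: both mustard jars stand in the yellow bays and both pepper mills in the red-brown bays. I alternated ends: jar far, jar near, mill far, mill near. The job was handed in at about 27.5 s.

The last side and top pictures show all four upright in their bays and the tray level on its stand, with no visible shift. The pale mill, the red- and white-lidded jars, the bowl and the herb pot look untouched, and the arm is clear. I judged tray level and position by eye, not by measuring again. The only notable forces were 6–8 N wrist readings as the fingers closed on each piece on the counter. No check failed or disagreed.

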